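# Put the hole saws away on their storage plugs

### The arm

A 7-joint arm with a two-finger parallel gripper is mounted at the origin on a cart in front of the work surface, level with it; the furniture and walls round the work are solid. World frame = base frame: x ahead of the robot, y to its left, z up, the work surface at z = 0. Lengths are in m, angles in rad, forces in N, time in s.
With the tool pointing down it reaches from about 0.4 to 0.85 m from the base axis. Payload 10.4 kg.
Tool frame: the origin (TCP) lies at the very end of the fingers, on their centre line; the grasp point (between the pads) lies 19 mm behind it; z points along the fingers, y is the line along which they close (so a half turn about z gives the same grasp; the last joint's range is limited). The gripper opens to 87 mm and grips with 3 to 60 N. Pads are 19 mm wide; open, the fingers measure 117 mm over their backs; the gripper's body (75 mm by 190 mm) begins 51 mm behind the grasp point.
Start: joints at [-1.281, 0.332, -0.065, 1.46, 0.022, 1.35, -0.088], TCP at [0.192, 0.595, 0.223] pointing down, gripper open.
Joint ranges: [-2.6, 2.6], [-0.5, 2.12], [-1.47, 1.34], [0.16, 2.42], [-1.27, 4.41], [0.06, 2.06], [-2.6, 2.6]. Speed limits (rad/s): [2.22, 2.22, 2.79, 2.79, 3.14, 3.14, 3.14].

### API

Orientations are given as a rotation vector (axis times angle).
In Python, from rig import * gives the robot as it stands.
- The arm moves only by the tool drive_tool, never from a script. Its argument "commands" is a list of rows, each a list of 6 numbers: the shift along the tool's x, y, z in mm, then the turn, a rotation vector about the tool's x, y, z in degrees. A call has 1 to 20 rows; each row is the pose to reach, as a shift and turn from the pose commanded when the call began, along the tool's axes at that moment; what a row does not reach only later rows make up. A row lasts 1/10 s, in which the tool goes at most 50 mm and 8.59 degrees, less where a joint would pass 70% of its speed; a pose out of reach is approached as far as the arm can. A call with a gripper value outside its range is refused whole. "jaw" is the closure, from -1 (fully open) to 1 (shut), set as the call begins (left out, the last holds). The fingers move at their own pace and stop on an object; "newtons" is the grip in N (left out, the last holds). Time passes only in rows, so rows that repeat a pose let the fingers close. It gives the time, the measured TCP pose, the force, the opening and the grip force at its end, in the units of the state.
- get_obs(): the state, without advancing time (a new reading comes with each control period).
- grab_frame(name): name is "side" or "top" or "wrist"; returns a dict with "img" (480x640x3 uint8, blue, green, red), "vertical_fov" (degrees; the focal length in pixels is half the picture's height over the tangent of half this angle, whatever the lens; pixels are square), "cx", "cy" (the principal point, pixels), "R" (3x3) and "t" (3): a world point X has camera coordinates R X + t; the wrist camera has in their place "T_tool_cam" (4x4, takes a point from camera to tool coordinates, whose origin is the TCP and whose axes are the flange's). Camera axes: x right, y down, z forward; pixel columns grow to the right and rows downward; lengths in m; the calibration is good to about 2 mm. The wrist camera is an equidistant fisheye: a pixel r from the principal point sees the ray r / f radians off the axis. A picture is of the moment at which its call begins: read the wrist's pose just before it. There is no depth.
- hand_in(): hands the job in; it is judged then, once.
The state is a dict: "time": time; "q": joint angles; "joint_velocities": joint speeds; "joint_efforts": joint torques, N m; "position": TCP position; "ee_rot": TCP orientation; "force": force on the tool from outside, world axes, zero at the start; "wrist_torque": the same for the moment, N m; "finger_gap": opening from 0.0 (shut) to 1.0 (fully open); "gripper_force": force on a finger pad.
Only numpy, scipy, OpenCV 4.12 (cv2) and the standard library are available. Lean on these libraries where they do the work, as an engineer would, in place of code of your own. Each camera call takes 0.05 s, during which the arm holds its last target. There are 200 camera calls.

### The job

Drilling is finished: move the row of four hole saws from the job board, where they stand over thin dowels, to the storage rack beside it. Set each saw down, teeth down and not dropped, over the plug made for its size (the thickest plug for the widest saw, and so on down to the thinnest), so that its rim stands fully down on the rack with the plug inside. Leave the tape measure and the sanding block where they are.

Things in the scene. Friction and masses are not known exactly. Their poses are not given: they have to be found in the camera images.
- saw_67: hole saw, 67 mm outside diameter: steel cup standing mouth (teeth) down, closed top with dark arbor hole; 46 mm high, inside diameter 63 mm, inside depth 41 mm. Origin: centre of its toothed rim, z up its axis. Starts on the plywood job board (top 18 mm over the desk), loosely over a 9 mm dowel 21 mm high, in a row of four 80 mm apart, any order, row along x turned up to 16 degrees.
- saw_54: hole saw, 54 mm outside diameter: steel cup standing mouth (teeth) down, closed top with dark arbor hole; 46 mm high, inside diameter 50 mm, inside depth 41 mm. Origin: centre of its toothed rim, z up its axis. Starts on the plywood job board (top 18 mm over the desk), loosely over a 9 mm dowel 21 mm high, in a row of four 80 mm apart, any order, row along x turned up to 16 degrees.
- saw_41: hole saw, 41 mm outside diameter: steel cup standing mouth (teeth) down, closed top with dark arbor hole; 46 mm high, inside diameter 37 mm, inside depth 41 mm. Origin: centre of its toothed rim, z up its axis. Starts on the plywood job board (top 18 mm over the desk), loosely over a 9 mm dowel 21 mm high, in a row of four 80 mm apart, any order, row along x turned up to 16 degrees.
- saw_28: hole saw, 28 mm outside diameter: steel cup standing mouth (teeth) down, closed top with dark arbor hole; 46 mm high, inside diameter 24 mm, inside depth 41 mm. Origin: centre of its toothed rim, z up its axis. Starts on the plywood job board (top 18 mm over the desk), loosely over a 9 mm dowel 21 mm high, in a row of four 80 mm apart, any order, row along x turned up to 16 degrees.
- plug_67: fixed upright wooden plug for the 67 mm saw: 51 mm diameter, 24 mm high, chamfered. Origin: centre of its foot on the top of the dark storage rack (340 x 86 mm, 18 mm over the desk), z up. Four plugs (51, 38, 25, 12 mm) in a row, 80 mm apart, any order, row along x turned up to 16 degrees. A saw is home with its rim on the board and the plug inside it, 6 mm play all round.
- plug_54: fixed upright wooden plug for the 54 mm saw: 38 mm diameter, 24 mm high, chamfered. Origin: centre of its foot on the top of the dark storage rack (340 x 86 mm, 18 mm over the desk), z up. Four plugs (51, 38, 25, 12 mm) in a row, 80 mm apart, any order, row along x turned up to 16 degrees. A saw is home with its rim on the board and the plug inside it, 6 mm play all round.
- plug_41: fixed upright wooden plug for the 41 mm saw: 25 mm diameter, 24 mm high, chamfered. Origin: centre of its foot on the top of the dark storage rack (340 x 86 mm, 18 mm over the desk), z up. Four plugs (51, 38, 25, 12 mm) in a row, 80 mm apart, any order, row along x turned up to 16 degrees. A saw is home with its rim on the board and the plug inside it, 6 mm play all round.
- plug_28: fixed upright wooden plug for the 28 mm saw: 12 mm diameter, 24 mm high, chamfered. Origin: centre of its foot on the top of the dark storage rack (340 x 86 mm, 18 mm over the desk), z up. Four plugs (51, 38, 25, 12 mm) in a row, 80 mm apart, any order, row along x turned up to 16 degrees. A saw is home with its rim on the board and the plug inside it, 6 mm play all round.
- tape_measure: yellow tape measure standing on the desk to the right of the racks, 37x76x65 mm, origin under its centre; a bystander
- sanding_block: cork sanding block lying on the desk to the left of the racks, 62x110x34 mm, origin under its centre; a bystander

How it is judged:
At the end, for the whole second after the job is handed in: Each of the four saws stands upright over the plug of its own size: axes within 10 mm of each other, rim within 4 mm of the rack's top, tilted less than 0.08 rad, released and at rest (horizontal distance between saw_67 and plug_67 below 0.01 m and z of saw_67 in the frame of plug_67 between -0.004 and 0.004 m and angle between each of saw_67, saw_54, saw_41, saw_28's own z axis and vertical below 0.08 rad and linear speed of each of saw_67, saw_54, saw_41, saw_28 below 0.02 m/s and angular speed of each of saw_67, saw_54, saw_41, saw_28 below 0.2 rad/s and contact force between the fingers and saw_67 below 0.1 N and horizontal distance between saw_54 and plug_54 below 0.01 m and z of saw_54 in the frame of plug_54 between -0.004 and 0.004 m and contact force between the fingers and saw_54 below 0.1 N and horizontal distance between saw_41 and plug_41 below 0.01 m and z of saw_41 in the frame of plug_41 between -0.004 and 0.004 m and contact force between the fingers and saw_41 below 0.1 N and horizontal distance between saw_28 and plug_28 below 0.01 m and z of saw_28 in the frame of plug_28 between -0.004 and 0.004 m and contact force between the fingers and saw_28 below 0.1 N); the robot touches nothing.
It fails at once if a saw is dropped (falls free by more than about 2 cm) ((linear speed of saw_67 above 0.65 m/s and contact force between anything else and saw_67 below 0.02 N) or (linear speed of saw_54 above 0.65 m/s and contact force between anything else and saw_54 below 0.02 N) or (linear speed of saw_41 above 0.65 m/s and contact force between anything else and saw_41 below 0.02 N) or (linear speed of saw_28 above 0.65 m/s and contact force between anything else and saw_28 below 0.02 N)).
It fails at once if the tape measure is pushed more than 15 mm (distance of tape_measure from where it was at the start of the episode above 0.015 m).
It fails at once if the sanding block is pushed more than 15 mm (distance of sanding_block from where it was at the start of the episode above 0.015 m).
It also fails if it takes over 104 s, if anything falls off the work surface, if the arm or the gripper's body presses on something with over 40 N, if the wrist force passes 120 N, or if a joint passes its speed limit or range.

## Working session

There is one attempt and no reset: what is moved stays moved. The work goes in short steps, Python scripts to look and compute and a tool call to move; the robot and the scene stay as the last step left them, time stands still between calls to the robot, and variables do not carry over. Pictures are saved under pics/ and viewed, at most 14 in all, crops included, and the job is handed in when it is done.

Besides the shell and the picture viewer there is one more tool, called as name([rows], argument=value, ...), one row to a line, values as JSON. drive_tool: Moves the arm, as the interface text tells. Its arguments: {"type":"object","properties":{"commands":{"type":"array","items":{"type":"array","items":{"type":"number"}}},"jaw":{"type":"number"},"newtons":{"type":"number"}},"required":["commands"]}

```bash
mkdir -p pics; ls; python3 - <<'E'
from rig import *
import cv2,numpy as np
o=get_obs();print(o)
for n in("top","side","wrist"):
    f=grab_frame(n);cv2.imwrite(f"pics/{n}0.png",f["img"]);print(n,{k:v for k,v in f.items() if k!="img"})
E
```

```text
pics
{'time': 0.0, 'q': array([-1.28059101,  0.33287046, -0.06473383,  1.46096355,  0.02160149,
        1.34991805, -0.08851983]), 'joint_velocities': array([-7.73566318e-05,  6.99741444e-04,  5.29945776e-04, -5.39575839e-04,
       -1.91317485e-04, -3.83913336e-04, -2.04067498e-03]), 'joint_efforts': array([ 9.51352831e-05, -6.23245597e+01,  2.45717238e-02, -3.89898419e+01,
       -6.14079041e-02,  3.97349638e-02,  1.54184836e-04]), 'position': array([0.19219386, 0.59428923, 0.22174431]), 'ee_rot': array([-4.89273655e-01, -3.10308760e+00,  2.28355132e-03]), 'force': array([-0.0299234 , -0.06826826,  0.23634319]), 'wrist_torque': array([ 0.02491362, -0.01459636, -0.01217038]), 'gripper_force': 0.0, 'finger_gap': 1.0026744405025259}
top {'vertical_fov': 49.23477419852832, 'cx': 316.45573839087325, 'cy': 247.79053367527703, 'R': array([[ 0.0217953 , -0.99971751,  0.0094797 ],
       [-0.98122688, -0.02320763, -0.19145551],
       [ 0.19162142, -0.00512891, -0.98145551]]), 't': array([-0.03608943,  0.55812275,  1.01003918])}
side {'vertical_fov': 51.26142916786341, 'cx': 318.9999846947382, 'cy': 241.0048064874826, 'R': array([[-0.98401042, -0.17782371,  0.01011051],
       [-0.11538884,  0.59321945, -0.79672838],
       [ 0.13567945, -0.78515566, -0.60425299]]), 't': array([0.55557024, 0.12059814, 1.02192958])}
wrist {'vertical_fov': 65.70646984690485, 'cx': 317.19755104138505, 'cy': 234.79908117554865, 'T_tool_cam': array([[-6.73277596e-04, -9.53565315e-01, -3.01185553e-01,
         8.27865721e-02],
       [ 9.99999764e-01, -6.83960915e-04, -6.99769012e-05,
        -1.27152912e-03],
       [-1.39271600e-04, -3.01185528e-01,  9.53565550e-01,
        -1.61966762e-01],
       [ 0.00000000e+00,  0.00000000e+00,  0.00000000e+00,
         1.00000000e+00]])}
```

View pics/top0.png

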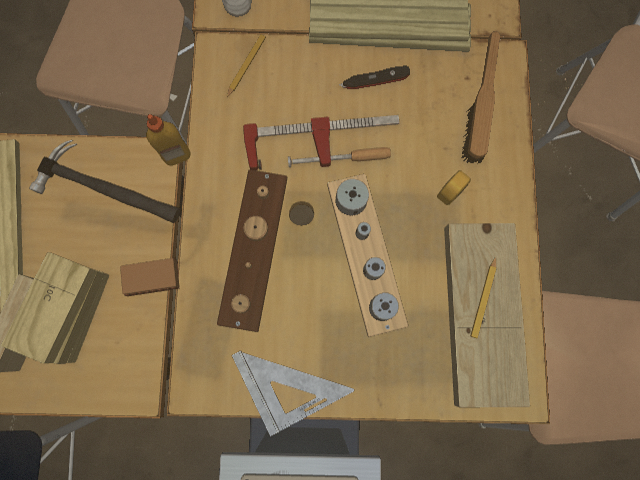

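View pics/side0.png

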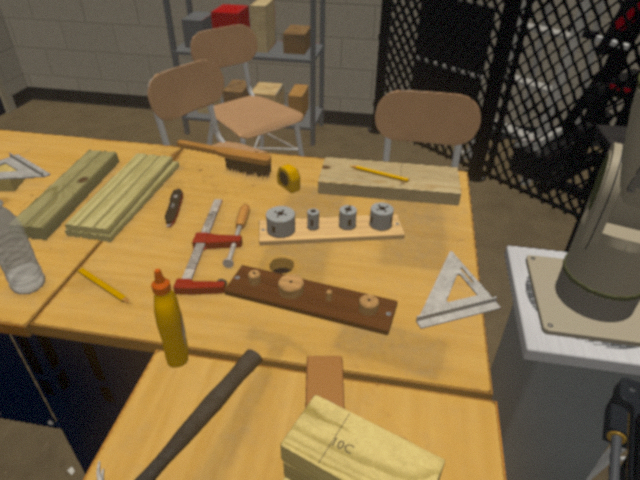

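The top view shows the rack on the left with plug tops at about (263,190), (256,228), (248,265) and (240,303): the 25, 51, 12 and 38 mm plugs. The job board is on the right with saws at (352,196), (363,230), (375,267) and (385,306): 67, 28, 41 and 54 mm. The side view confirms both rows, and the arm is off to the side.

```bash
cat > h.py <<'E'
from rig import *
import cv2,numpy as np
from scipy.spatial.transform import Rotation as Ro
def ray(f,uv,obs=None):
    """origin, unit direction in world of pixel"""
    F=240/np.tan(np.radians(f["vertical_fov"])/2)
    d=np.array([(uv[0]-f["cx"])/F,(uv[1]-f["cy"])/F,1.])
    if "R" in f:
        o=-f["R"].T@f["t"]; d=f["R"].T@d
    else:
        r=np.hypot(d[0],d[1])
        d=np.array([*(d[:2]/max(r,1e-9)*np.sin(r)),np.cos(r)])
        W=np.eye(4);W[:3,:3]=Ro.from_rotvec(obs["ee_rot"]).as_matrix();W[:3,3]=obs["position"]
        T=W@f["T_tool_cam"];o=T[:3,3];d=T[:3,:3]@d
    return o,d/np.linalg.norm(d)
def onplane(r,z):
    o,d=r;return o+d*(z-o[2])/d[2]
def tri(rs):
    A=sum(np.eye(3)-np.outer(d,d) for o,d in rs);b=sum((np.eye(3)-np.outer(d,d))@o for o,d in rs)
    p=np.linalg.solve(A,b);return p,[np.linalg.norm(np.cross(p-o,d)) for o,d in rs]
E
python3 - <<'E'
from h import *
f=grab_frame("top");s=grab_frame("side")
top={'s67':(352,196),'s28':(363,230),'s41':(375,267),'s54':(385,306),'p41':(263,190),'p67':(256,228),'p28':(248,265),'p54':(240,303)}
side={'s67':(281,212),'s28':(313,211),'s41':(348,210),'s54':(381,208),'p41':(254,271),'p67':(291,283),'p28':(329,292),'p54':(369,298)}
for k in top:
    p,e=tri([ray(f,top[k]),ray(s,side[k])]);print(k,p.round(4),np.round(e,4),onplane(ray(f,top[k]),.064 if k[0]=='s' else .042).round(4))
E
python3 - <<'E'
import cv2
a=cv2.imread('pics/top0.png')[150:350,210:420];b=cv2.imread('pics/side0.png')[190:340,215:415]
cv2.imwrite('pics/c.png',cv2.hconcat([cv2.resize(a,(400,400)),cv2.resize(b,(400,400))]))
E
```

```text
s67 [ 0.6684 -0.0936  0.0673] [0.0023 0.0023] [ 0.6669 -0.094   0.064 ]
s28 [ 0.5982 -0.1169  0.064 ] [0.0023 0.0023] [ 0.5958 -0.1169  0.064 ]
s41 [ 0.5215 -0.1417  0.061 ] [0.0005 0.0005] [ 0.5205 -0.1413  0.064 ]
s54 [ 0.4451 -0.1612  0.0633] [0.0019 0.0019] [ 0.4431 -0.161   0.064 ]
p41 [0.6821 0.0912 0.0438] [0.0006 0.0006] [0.682  0.0914 0.042 ]
p67 [0.6024 0.1033 0.0352] [0.0009 0.0009] [0.5999 0.1024 0.042 ]
p28 [0.5236 0.1161 0.0364] [0.0006 0.0006] [0.5221 0.1153 0.042 ]
p54 [0.4446 0.1273 0.0451] [0.0004 0.0004] [0.4444 0.1278 0.042 ]
```

View pics/c.png

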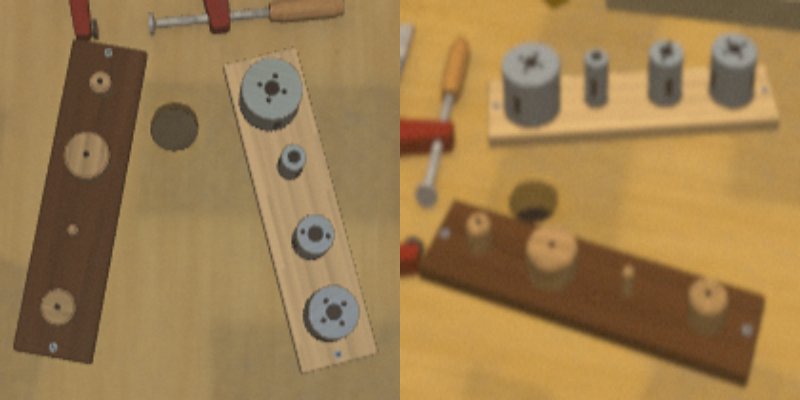

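```bash
cat >> h.py <<'E'
RD=np.array([[-1,0,0],[0,1,0],[0,0,-1.]])
def go(p,o=None):
    o=o or get_obs();R=Ro.from_rotvec(o["ee_rot"]).as_matrix()
    print("at",o["position"].round(4),"t",round(o["time"],2),"shift",(R.T@(np.array(p)-o["position"])*1e3).round(1),"turn",np.degrees(Ro.from_matrix(R.T@RD).as_rotvec()).round(2))
E
python3 -c "
from h import *
go([.54,.11,.28])"
```

```text
at [0.1923 0.5945 0.2222] t 0.25 shift [-480.  -354.1  -57.6] turn [ -0.03  -0.   -17.92]
```

drive_tool([
  [-480,-354,-58,0,0,-17.9],
  [-480,-354,-58,0,0,-17.9],
  [-480,-354,-58,0,0,-17.9],
  [-480,-354,-58,0,0,-17.9],
  [-480,-354,-58,0,0,-17.9],
  [-480,-354,-58,0,0,-17.9],
  [-480,-354,-58,0,0,-17.9],
  [-480,-354,-58,0,0,-17.9],
  [-480,-354,-58,0,0,-17.9],
  [-480,-354,-58,0,0,-17.9],
  [-480,-354,-58,0,0,-17.9],
  [-480,-354,-58,0,0,-17.9],
  [-480,-354,-58,0,0,-17.9],
  [-480,-354,-58,0,0,-17.9],
  [-480,-354,-58,0,0,-17.9],
  [-480,-354,-58,0,0,-17.9],
  [-480,-354,-58,0,0,-17.9],
  [-480,-354,-58,0,0,-17.9],
], jaw=-1)

```text
time: 2.05
position: [0.5398, 0.1108, 0.2806]
ee_rot: [-0.001, 3.142, 0.0]
force: [-0.5, 0.5, -0.2]
finger_gap: 1.001
gripper_force: 0.0
```

```bash
python3 -c "
from h import *
import pickle
o=get_obs();f=grab_frame('wrist');cv2.imwrite('pics/w1.png',f['img']);pickle.dump((o,f),open('w1.pkl','wb'))
print(o['ee_rot']);go([.54,-.12,.28])"
```

```text
[-1.26963806e-03  3.14153669e+00  4.51163702e-04]
at [0.5399 0.1107 0.2806] t 2.1 shift [   0.  -230.7    0.5] turn [0.01 0.01 0.03]
```

View pics/w1.png

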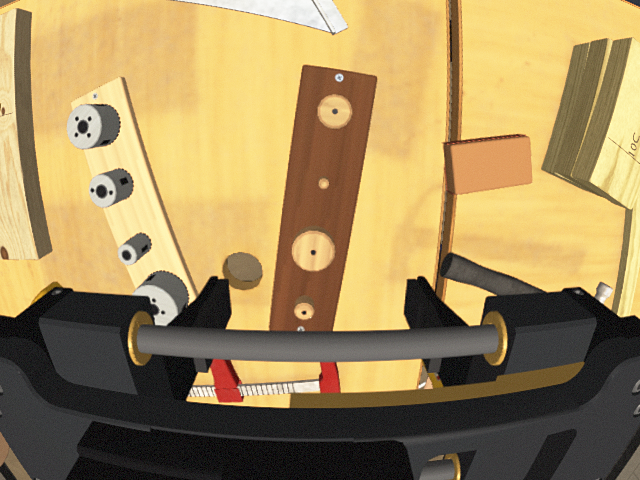

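The wrist view shows the plug tops with dark centre dots at (335,111) for 38 mm, (324,184) for 12, (314,251) for 51 and (304,311) for 25. The saws appear at left.

drive_tool([
  [40,-231,0,0,0,0],
  [40,-231,0,0,0,0],
  [40,-231,0,0,0,0],
  [40,-231,0,0,0,0],
  [40,-231,0,0,0,0],
  [40,-231,0,0,0,0],
  [40,-231,0,0,0,0],
  [40,-231,0,0,0,0],
])

```text
time: 2.9
position: [0.5004, -0.1194, 0.2805]
ee_rot: [0.003, -3.142, -0.001]
force: [0.4, 1.2, 0.9]
finger_gap: 1.002
gripper_force: 0.0
```

```bash
python3 -c "
from h import *
import pickle
o=get_obs();f=grab_frame('wrist');cv2.imwrite('pics/w2.png',f['img']);pickle.dump((o,f),open('w2.pkl','wb'))
go([.54,-.12,.28])"
```

```text
at [ 0.5004 -0.1192  0.2804] t 2.95 shift [-39.6  -0.9   0.4] turn [ 0.02 -0.01  0.12]
```

View pics/w2.png

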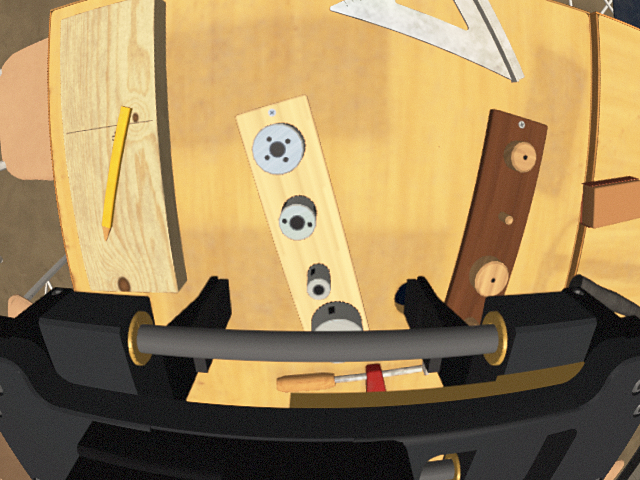

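The second wrist view shows arbor holes at (278,149) for s54, (297,221) for s41 and (318,289) for s28, with s67 half hidden. The plug dots are at (525,157), (508,220) and (492,280). I'll refine these and triangulate.

```bash
cat >> h.py <<'E'
def blob(img,seed,light=False,r=9):
    """centroid of the dark (or light) component nearest the seed"""
    u,v=seed;g=cv2.cvtColor(img,cv2.COLOR_BGR2GRAY)[v-r:v+r+1,u-r:u+r+1]
    t,m=cv2.threshold(g,0,255,(cv2.THRESH_BINARY if light else cv2.THRESH_BINARY_INV)|cv2.THRESH_OTSU)
    n,l,st,c=cv2.connectedComponentsWithStats(m)
    i=1+np.argmin(np.hypot(*(c[1:]-r).T)+100*(st[1:,4]<3))
    return c[i]+[u-r,v-r],st[i,4]
E
python3 - <<'E'
from h import *
import pickle
W=[pickle.load(open(f'w{i}.pkl','rb')) for i in(1,2)]
S={'s67':[(158,298)],'s54':[(85,127),(278,149)],'s41':[(102,191),(297,222)],'s28':[(126,254),(318,289)],
'p54':[(335,111),(525,157)],'p28':[(324,184),(508,220)],'p67':[(314,251),(492,280)],'p41':[(304,312)]}
for k,v in S.items():
    B=[blob(w[1]['img'],s,k=='p28',9 if k[0]=='s' else 6) for w,s in zip(W,v)]
    rs=[ray(w[1],b[0],w[0]) for w,b in zip(W,B)]
    z=.064 if k[0]=='s' else .042
    print(k,[(b[0].round(1).tolist(),b[1]) for b in B],*[onplane(r,z)[:2].round(4) for r in rs], *( [tri(rs)[0].round(4),np.round(tri(rs)[1],4)] if len(rs)>1 else []))
E
```

```text
s67 [([153.5, 299.8], np.int32(11))] [ 0.6601 -0.0917]
s54 [([82.4, 126.4], np.int32(116)), ([277.0, 148.9], np.int32(192))] [ 0.4451 -0.1613] [ 0.4452 -0.1615] [ 0.4451 -0.1615  0.0638] [0.0001 0.0001]
s41 [([101.1, 191.0], np.int32(120)), ([296.8, 222.3], np.int32(173))] [ 0.5227 -0.142 ] [ 0.5229 -0.1422] [ 0.5228 -0.1422  0.0639] [0.0001 0.0001]
s28 [([126.0, 254.6], np.int32(73)), ([318.1, 289.6], np.int32(90))] [ 0.6011 -0.1192] [ 0.6015 -0.1195] [ 0.6015 -0.1195  0.0637] [0.0002 0.0002]
p54 [([334.5, 111.0], np.int32(26)), ([524.8, 156.9], np.int32(19))] [0.4457 0.1279] [0.4458 0.1278] [0.4457 0.1279 0.0418] [0.0001 0.0001]
p28 [([323.3, 183.3], np.int32(81)), ([508.6, 219.9], np.int32(54))] [0.5243 0.1162] [0.5243 0.1141] [0.5251 0.1163 0.0383] [0.0002 0.0002]
p67 [([312.9, 251.9], np.int32(22)), ([492.7, 279.9], np.int32(16))] [0.6038 0.1047] [0.6042 0.1047] [0.604  0.1046 0.042 ] [0.0002 0.0002]
p41 [([303.6, 312.4], np.int32(15))] [0.6833 0.0929]
```

drive_tool([
  [55,-42,50,0,0,0],
  [55,-42,100,0,0,0],
  [55,-42,150,0,0,0],
  [55,-42,160,0,0,0],
  [55,-42,175,0,0,0],
  [55,-42,195,0,0,0],
  [55,-42,215,0,0,0],
  [55,-42,235,0,0,0],
  [55,-42,248,0,0,0],
  [55,-42,248,0,0,0],
  [55,-42,248,0,0,0],
])

```text
time: 4.05
position: [0.4453, -0.1625, 0.0329]
ee_rot: [-0.001, 3.142, -0.0]
force: [-0.2, 0.2, 0.2]
finger_gap: 0.998
gripper_force: 0.0
```

drive_tool([
  [0,0,0,0,0,0],
  [0,0,0,0,0,0],
  [0,0,0,0,0,0],
  [0,0,0,0,0,0],
  [0,0,0,0,0,0],
  [0,0,0,0,0,0],
  [0,0,0,0,0,0],
  [0,0,0,0,0,0],
], jaw=1, newtons=30)

```text
time: 4.85
position: [0.4451, -0.1626, 0.0326]
ee_rot: [0.0, 3.141, 0.001]
force: [-1.0, 2.0, 4.2]
finger_gap: 0.599
gripper_force: 29.9
```

drive_tool([
  [0,0,-20,0,0,0],
  [0,0,-50,0,0,0],
  [0,0,-80,0,0,0],
  [-1,45,-80,0,0,0],
  [-1,90,-80,0,0,0],
  [-1,135,-80,0,0,0],
  [-1,180,-80,0,0,0],
  [-1,225,-80,0,0,0],
  [-1,265,-80,0,0,0],
  [-1,290,-80,0,0,0],
  [-1,290,-80,0,0,0],
  [-1,290,-80,0,0,0],
])

```text
time: 6.05
position: [0.4458, 0.1268, 0.1121]
ee_rot: [0.001, -3.141, 0.001]
force: [-0.5, -1.3, -1.2]
finger_gap: 0.6
gripper_force: 29.9
```

```bash
python3 -c "
from h import *
o=get_obs();f=grab_frame('wrist');cv2.imwrite('pics/w3.png',f['img'])
go([.4457,.1279,.032]);print(o['finger_gap'],o['gripper_force'],o['force'])"
```

```text
at [0.446  0.1261 0.1122] t 6.1 shift [ 0.2  1.9 80.2] turn [-0.05 -0.04 -0.07]
0.6003741505534231 29.89995686504699 [-0.4605886  -1.32125639 -1.19095854]
```

View pics/w3.png

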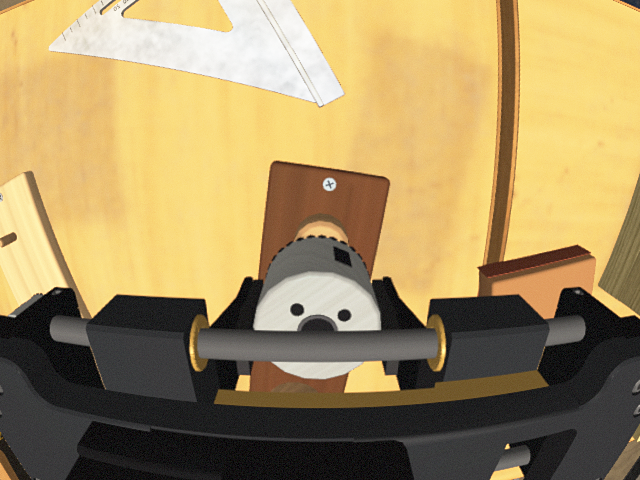

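The saw hangs upright in the jaws, with its hole near (318,325) and the plug below it. Lowering now.

drive_tool([
  [0,2,20,0,0,0],
  [0,2,40,0,0,0],
  [0,2,55,0,0,0],
  [0,2,66,0,0,0],
  [0,2,72,0,0,0],
  [0,2,76,0,0,0],
  [0,2,79,0,0,0],
  [0,2,80,0,0,0],
  [0,2,80,0,0,0],
  [0,2,80,0,0,0],
])

```text
time: 7.1
position: [0.4463, 0.1293, 0.0328]
ee_rot: [0.0, 3.141, 0.001]
force: [0.5, 0.8, -0.9]
finger_gap: 0.602
gripper_force: 29.9
```

drive_tool([
  [0,0,0,0,0,0],
  [0,0,0,0,0,0],
  [0,0,0,0,0,0],
  [0,0,0,0,0,0],
  [0,0,0,0,0,0],
  [0,0,0,0,0,0],
], jaw=-1)

```text
time: 7.7
position: [0.4461, 0.1292, 0.0325]
ee_rot: [0.001, 3.142, 0.0]
force: [0.5, 1.3, -0.2]
finger_gap: 0.981
gripper_force: 0.0
```

drive_tool([
  [0,0,-15,0,0,0],
  [0,0,-55,0,0,0],
  [0,0,-95,0,0,0],
  [-15,-45,-95,0,0,0],
  [-30,-90,-95,0,0,0],
  [-45,-135,-95,0,0,0],
  [-60,-180,-95,0,0,0],
  [-70,-225,-95,0,0,0],
  [-77,-260,-95,0,0,0],
  [-77,-271,-95,0,0,0],
  [-77,-271,-80,0,0,0],
  [-77,-271,-60,0,0,0],
  [-77,-271,-40,0,0,0],
  [-77,-271,-20,0,0,0],
  [-77,-271,-5,0,0,0],
  [-77,-271,0,0,0,0],
  [-77,-271,0,0,0,0],
])

```text
time: 9.4
position: [0.5227, -0.1416, 0.0321]
ee_rot: [-0.0, -3.141, -0.0]
force: [-0.0, 0.6, 1.0]
finger_gap: 0.999
gripper_force: 0.0
```

drive_tool([
  [0,0,0,0,0,0],
  [0,0,0,0,0,0],
  [0,0,0,0,0,0],
  [0,0,0,0,0,0],
  [0,0,0,0,0,0],
  [0,0,0,0,0,0],
  [0,0,0,0,0,0],
  [0,0,0,0,0,0],
  [0,0,0,0,0,0],
], jaw=1)

```text
time: 10.3
position: [0.523, -0.1417, 0.0326]
ee_rot: [0.001, 3.142, 0.0]
force: [-0.4, -0.4, 1.1]
finger_gap: 0.462
gripper_force: 30.0
```

```bash
python3 -c "
from h import *
go([.6832,.093,.0325])"
```

```text
at [ 0.523  -0.1417  0.0326] t 10.3 shift [-1.601e+02  2.348e+02  1.000e-01] turn [ 0.01  0.   -0.02]
```

drive_tool([
  [0,0,-20,0,0,0],
  [0,0,-60,0,0,0],
  [0,0,-95,0,0,0],
  [-20,35,-95,0,0,0],
  [-45,70,-95,0,0,0],
  [-70,105,-95,0,0,0],
  [-95,140,-95,0,0,0],
  [-120,175,-95,0,0,0],
  [-145,210,-95,0,0,0],
  [-160,235,-95,0,0,0],
  [-160,235,-95,0,0,0],
  [-160,235,-95,0,0,0],
])

```text
time: 11.5
position: [0.6828, 0.0935, 0.1266]
ee_rot: [0.001, -3.14, 0.001]
force: [-0.1, -0.6, -1.5]
finger_gap: 0.463
gripper_force: 30.0
```

```bash
python3 -c "
from h import *
o=get_obs();f=grab_frame('wrist');cv2.imwrite('pics/w4.png',f['img'])
go([.6832,.093,.0325]);print(o['finger_gap'],o['gripper_force'],o['force'])"
```

```text
at [0.6828 0.0922 0.127 ] t 11.55 shift [-0.5  0.9 94.5] turn [-0.06 -0.05 -0.05]
0.46267707325690555 29.999669076569262 [-0.08953782 -0.60766439 -1.48429765]
```

View pics/w4.png

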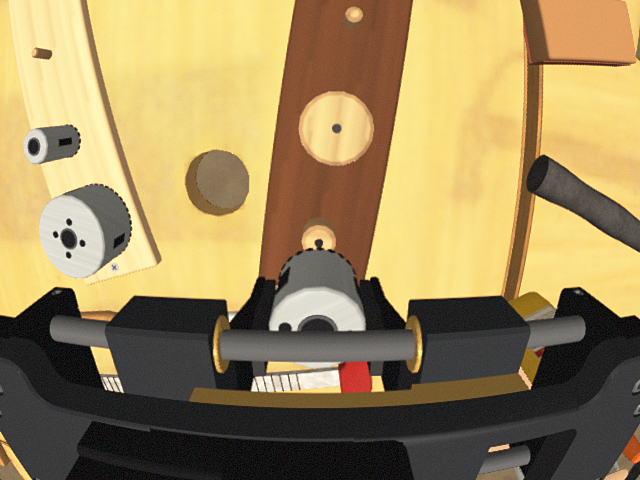

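The saw is held upright and plug_41 is just below it at (319,238). The s67 hole is at (69,238) and the s28 hole at (34,146). Lowering.

drive_tool([
  [0,0,25,0,0,0],
  [0,0,50,0,0,0],
  [0,0,68,0,0,0],
  [0,0,80,0,0,0],
  [0,0,87,0,0,0],
  [0,0,91,0,0,0],
  [0,0,94,0,0,0],
  [0,0,95,0,0,0],
  [0,0,95,0,0,0],
  [0,0,95,0,0,0],
])

```text
time: 12.55
position: [0.6834, 0.0932, 0.033]
ee_rot: [0.0, 3.141, 0.0]
force: [-0.8, 0.2, -1.3]
finger_gap: 0.463
gripper_force: 30.0
```

drive_tool([
  [0,0,0,0,0,0],
  [0,0,0,0,0,0],
  [0,0,0,0,0,0],
  [0,0,0,0,0,0],
  [0,0,0,0,0,0],
  [0,0,0,0,0,0],
  [0,0,0,0,0,0],
], jaw=-1)

```text
time: 13.25
position: [0.6831, 0.0931, 0.0325]
ee_rot: [0.001, 3.142, 0.0]
force: [-0.1, -0.4, -0.2]
finger_gap: 0.971
gripper_force: 0.0
```

```bash
python3 -c "
from h import *
o={'position':np.array([.6828,.0925,.127]),'ee_rot':np.array([.001,-3.14,.001])}
f=grab_frame('wrist');im=cv2.imread('pics/w4.png')
for s in((69,238),(34,146)):
  b=blob(im,s,r=10);print(b,onplane(ray(f,b[0],o),.064))
go([.6015,-.1195,.0325])"
```

```text
(array([ 68.4389313 , 238.38931298]), np.int32(262)) [ 0.6734203  -0.09632558  0.064     ]
(array([ 33.46551724, 146.16666667]), np.int32(174)) [ 0.60134008 -0.12040121  0.064     ]
at [0.6831 0.0931 0.0325] t 13.3 shift [  81.5 -212.7    0. ] turn [ 0.    0.   -0.02]
```

drive_tool([
  [0,0,-15,0,0,0],
  [0,0,-55,0,0,0],
  [0,0,-95,0,0,0],
  [15,-40,-95,0,0,0],
  [30,-80,-95,0,0,0],
  [45,-120,-95,0,0,0],
  [60,-160,-95,0,0,0],
  [75,-195,-95,0,0,0],
  [82,-213,-95,0,0,0],
  [82,-213,-95,0,0,0],
  [82,-213,-80,0,0,0],
  [82,-213,-60,0,0,0],
  [82,-213,-40,0,0,0],
  [82,-213,-20,0,0,0],
  [82,-213,-5,0,0,0],
  [82,-213,0,0,0,0],
  [82,-213,0,0,0,0],
])

```text
time: 15.0
position: [0.6008, -0.1191, 0.0318]
ee_rot: [0.001, -3.14, -0.0]
force: [0.3, -0.3, 0.4]
finger_gap: 1.003
gripper_force: 0.0
```

drive_tool([
  [0,0,0,0,0,0],
  [0,0,0,0,0,0],
  [0,0,0,0,0,0],
  [0,0,0,0,0,0],
  [0,0,0,0,0,0],
  [0,0,0,0,0,0],
  [0,0,0,0,0,0],
  [0,0,0,0,0,0],
  [0,0,0,0,0,0],
  [0,0,0,0,0,0],
  [0,0,0,0,0,0],
], jaw=1)

```text
time: 16.1
position: [0.601, -0.1198, 0.0325]
ee_rot: [-0.001, -3.142, -0.0]
force: [-0.2, 0.0, 0.3]
finger_gap: 0.321
gripper_force: 30.0
```

```bash
python3 -c "
from h import *
go([.5249,.1163,.0325])"
```

```text
at [ 0.601  -0.1198  0.0325] t 16.1 shift [ 76.2 236.1   0. ] turn [ 0.01 -0.   -0.02]
```

drive_tool([
  [0,0,-20,0,0,0],
  [0,0,-60,0,0,0],
  [0,0,-95,0,0,0],
  [12,40,-95,0,0,0],
  [25,80,-95,0,0,0],
  [38,120,-95,0,0,0],
  [50,160,-95,0,0,0],
  [62,200,-95,0,0,0],
  [76,230,-95,0,0,0],
  [76,236,-95,0,0,0],
  [76,236,-95,0,0,0],
  [76,236,-95,0,0,0],
])

```text
time: 17.3
position: [0.5255, 0.1148, 0.1276]
ee_rot: [0.003, 3.141, -0.001]
force: [-0.5, -0.6, -1.3]
finger_gap: 0.311
gripper_force: 30.0
```

```bash
python3 -c "
from h import *
o=get_obs();f=grab_frame('wrist');cv2.imwrite('pics/w5.png',f['img'])
go([.5249,.1163,.0325]);print(o['finger_gap'],o['gripper_force'],o['force'])"
```

```text
at [0.5256 0.1145 0.1275] t 17.35 shift [ 0.7  1.9 95. ] turn [-0.03  0.01 -0.15]
0.3113853389680946 29.999676522274967 [-0.54242758 -0.58171187 -1.305991  ]
```

View pics/w5.png

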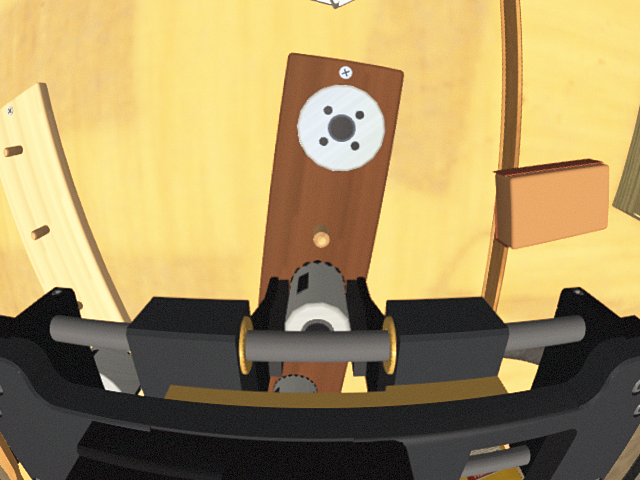

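s54 sits squarely on its plug, with its hole at (341,128). s28 is held upright and plug_28 is visible at (321,240). Lowering.

drive_tool([
  [1,1,25,0,0,0],
  [1,1,50,0,0,0],
  [1,1,68,0,0,0],
  [1,1,80,0,0,0],
  [1,1,87,0,0,0],
  [1,1,91,0,0,0],
  [1,1,94,0,0,0],
  [1,1,95,0,0,0],
  [1,1,95,0,0,0],
  [1,1,95,0,0,0],
])

```text
time: 18.35
position: [0.5244, 0.1173, 0.033]
ee_rot: [0.0, 3.141, 0.001]
force: [0.5, -0.5, -0.5]
finger_gap: 0.312
gripper_force: 30.0
```

```bash
python3 -c "
from h import *
go([.5249,.1163,.0325]);o=get_obs();print(o['force'],o['finger_gap'])"
```

```text
at [0.5244 0.1173 0.033 ] t 18.35 shift [-0.5 -1.   0.5] turn [ 0.02  0.04 -0.01]
[ 0.53125696 -0.49939902 -0.4720217 ] 0.3121508254230782
```

drive_tool([
  [0,0,0,0,0,0],
  [0,0,0,0,0,0],
  [0,0,0,0,0,0],
  [0,0,0,0,0,0],
  [0,0,0,0,0,0],
  [0,0,0,0,0,0],
  [0,0,0,0,0,0],
], jaw=-1)

```text
time: 19.05
position: [0.5241, 0.1172, 0.0325]
ee_rot: [0.001, 3.142, 0.0]
force: [-0.7, -0.4, -0.2]
finger_gap: 0.865
gripper_force: 0.0
```

drive_tool([
  [0,0,-15,0,0,0],
  [0,0,-55,0,0,0],
  [0,0,-100,0,0,0],
  [-20,-40,-100,0,0,0],
  [-40,-80,-100,0,0,0],
  [-60,-120,-100,0,0,0],
  [-80,-160,-100,0,0,0],
  [-100,-195,-100,0,0,0],
  [-116,-214,-100,0,0,0],
  [-116,-214,-100,0,0,0],
  [-116,-214,-100,0,0,0],
  [-116,-214,-100,0,0,0],
])

```text
time: 20.25
position: [0.6397, -0.0955, 0.1324]
ee_rot: [0.002, -3.141, -0.001]
force: [0.2, 1.3, -0.4]
finger_gap: 0.997
gripper_force: 0.0
```

```bash
python3 -c "
from h import *
o=get_obs();f=grab_frame('wrist');cv2.imwrite('pics/w6.png',f['img'])
import pickle;pickle.dump((o,f),open('w6.pkl','wb'))
go([.6734,-.0963,.0325])"
```

```text
at [ 0.6397 -0.0953  0.1325] t 20.3 shift [-33.7  -1.1 100. ] turn [ 0.05 -0.01  0.07]
```

View pics/w6.png

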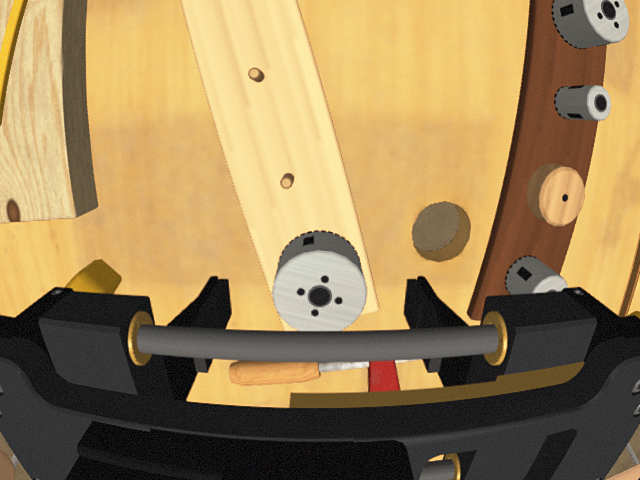

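The three placed saws stand upright on the rack. The s67 arbor hole is at (320,295), and the plug_67 dot is at (564,198).

```bash
python3 -c "
from h import *
import pickle
o,f=pickle.load(open('w6.pkl','rb'));o4={'position':np.array([.6828,.0925,.127]),'ee_rot':np.array([.001,-3.14,.001])}
b=blob(f['img'],(320,295));r=ray(f,b[0],o);print(b,onplane(r,.064),tri([r,ray(f,(68.4,238.4),o4)]))
b=blob(f['img'],(564,198),r=6);print(b,onplane(ray(f,b[0],o),.042))
p=onplane(r,.064);go([p[0],p[1],.0325])"
```

```text
(array([319.78716216, 295.84121622]), np.int32(296)) [ 0.67354444 -0.09502518  0.064     ] (array([ 0.67285057, -0.09505304,  0.06553002]), [np.float64(7.534991272120615e-05), np.float64(7.534991272134582e-05)])
(array([564.60526316, 197.34210526]), np.int32(38)) [0.60424399 0.10449544 0.042     ]
at [ 0.6397 -0.0953  0.1325] t 20.3 shift [-33.8   0.2 100. ] turn [ 0.05 -0.01  0.07]
```

drive_tool([
  [-34,0,0,0,0,0],
  [-34,0,0,0,0,0],
  [-34,0,20,0,0,0],
  [-34,0,40,0,0,0],
  [-34,0,60,0,0,0],
  [-34,0,80,0,0,0],
  [-34,0,95,0,0,0],
  [-34,0,100,0,0,0],
  [-34,0,100,0,0,0],
])

```text
time: 21.2
position: [0.6737, -0.0965, 0.0322]
ee_rot: [0.0, -3.141, -0.0]
force: [0.4, -0.7, -0.5]
finger_gap: 0.999
gripper_force: 0.0
```

drive_tool([
  [0,0,0,0,0,0],
  [0,0,0,0,0,0],
  [0,0,0,0,0,0],
  [0,0,0,0,0,0],
  [0,0,0,0,0,0],
  [0,0,0,0,0,0],
  [0,0,0,0,0,0],
], jaw=1)

```text
time: 21.9
position: [0.6746, -0.0962, 0.0333]
ee_rot: [-0.0, 3.14, 0.001]
force: [0.2, 3.4, 5.0]
finger_gap: 0.754
gripper_force: 29.9
```

```bash
python3 -c "
from h import *
go([.6041,.1046,.0325])"
```

```text
at [ 0.6746 -0.0962  0.0333] t 21.9 shift [ 70.5 200.8   0.9] turn [0.05 0.07 0.01]
```

drive_tool([
  [0,0,-20,0,0,0],
  [0,0,-60,0,0,0],
  [0,0,-95,0,0,0],
  [15,40,-95,0,0,0],
  [30,80,-95,0,0,0],
  [45,120,-95,0,0,0],
  [60,160,-95,0,0,0],
  [70,190,-95,0,0,0],
  [70,201,-95,0,0,0],
  [70,201,-95,0,0,0],
  [70,201,-95,0,0,0],
])

```text
time: 23.0
position: [0.6043, 0.1023, 0.1273]
ee_rot: [-0.003, -3.141, 0.002]
force: [-0.4, -1.1, -2.3]
finger_gap: 0.752
gripper_force: 29.8
```

```bash
python3 -c "
from h import *
o=get_obs();f=grab_frame('wrist');cv2.imwrite('pics/w7.png',f['img'])
go([.6041,.1046,.0325]);print(o['finger_gap'],o['gripper_force'],o['force'])"
```

```text
at [0.6044 0.1017 0.1274] t 23.05 shift [ 0.3  3.  94.9] turn [-0.08 -0.   -0.17]
0.7515205252986056 29.842599669937044 [-0.42761142 -1.11803273 -2.33000783]
```

View pics/w7.png

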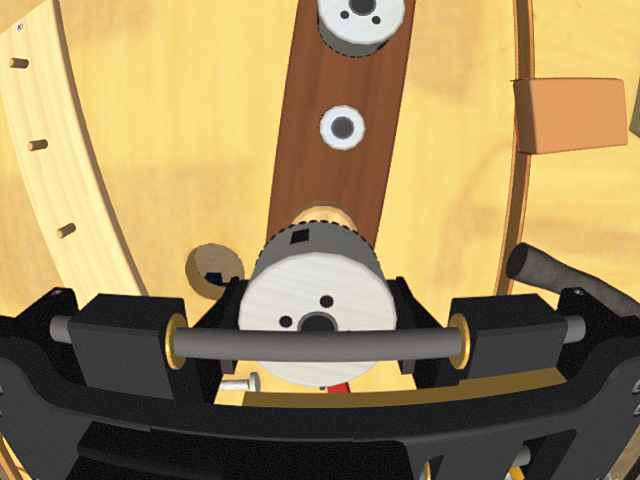

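s67 is upright in the jaws over plug_67, and s28 and s54 stand at home. Lowering.

drive_tool([
  [0,1,25,0,0,0],
  [0,1,50,0,0,0],
  [0,1,68,0,0,0],
  [0,1,80,0,0,0],
  [0,1,87,0,0,0],
  [0,1,91,0,0,0],
  [0,1,94,0,0,0],
  [0,1,95,0,0,0],
  [0,1,95,0,0,0],
  [0,1,95,0,0,0],
])

```text
time: 24.05
position: [0.6046, 0.105, 0.0333]
ee_rot: [0.001, 3.14, 0.0]
force: [-1.3, -1.8, 3.7]
finger_gap: 0.751
gripper_force: 29.8
```

drive_tool([
  [0,0,0,0,0,0],
  [0,0,0,0,0,0],
  [0,0,0,0,0,0],
  [0,0,0,0,0,0],
  [0,0,0,0,0,0],
  [0,0,0,0,0,0],
  [0,0,0,0,0,0],
], jaw=-1)

```text
time: 24.75
position: [0.6041, 0.1052, 0.0325]
ee_rot: [-0.001, -3.142, -0.0]
force: [0.1, -0.0, -0.3]
finger_gap: 0.997
gripper_force: 0.0
```

drive_tool([
  [0,0,-15,0,0,0],
  [0,0,-55,0,0,0],
  [0,0,-100,0,0,0],
  [30,0,-145,0,0,0],
  [60,-30,-190,0,0,0],
  [70,-60,-230,0,0,0],
  [70,-80,-250,0,0,0],
  [70,-80,-250,0,0,0],
  [70,-80,-250,0,0,0],
  [70,-80,-250,0,0,0],
  [70,-80,-250,0,0,0],
])

```text
time: 25.85
position: [0.5336, 0.0261, 0.2815]
ee_rot: [0.002, -3.14, 0.001]
force: [0.4, -0.5, 0.2]
finger_gap: 1.0
gripper_force: 0.0
```

```bash
python3 -c "
from h import *
import pickle
o=get_obs();f=grab_frame('wrist');cv2.imwrite('pics/w8.png',f['img']);pickle.dump((o,f),open('w8.pkl','wb'))
s=grab_frame('side');cv2.imwrite('pics/s8.png',cv2.resize(s['img'][180:380,180:450],None,fx=2.5,fy=2.5))"
```

```text
(no output)
```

View pics/w8.png

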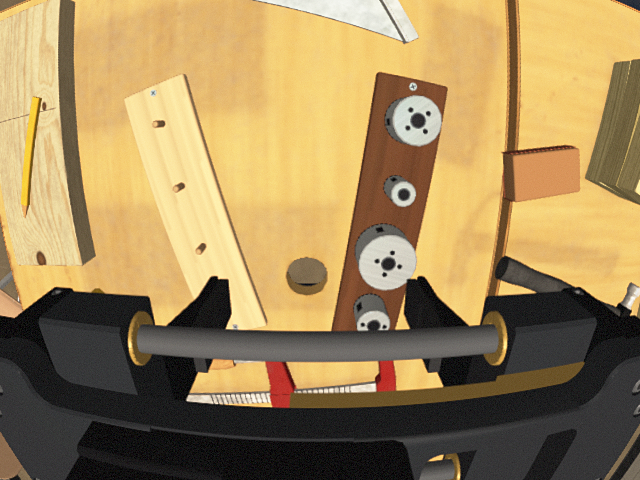

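View pics/s8.png

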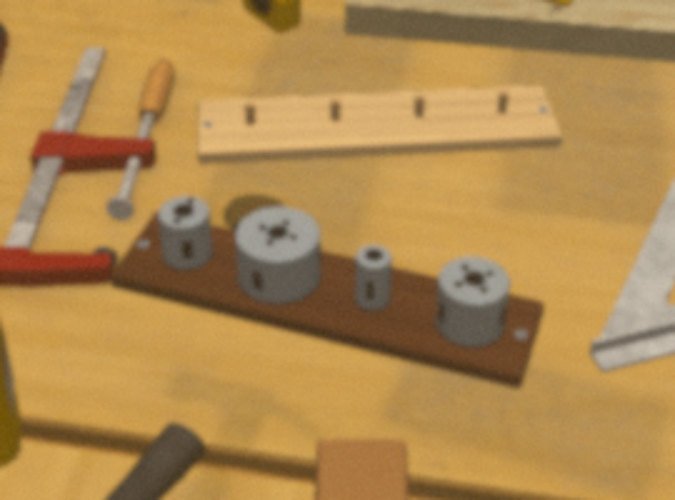

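Both views show all four saws upright on the rack and the dowels empty. I'll check the hole positions against the plugs, then hand in.

```bash
python3 -c "
from h import *
import pickle
o,f=pickle.load(open('w8.pkl','rb'));s=grab_frame('side')
P={'54':((418,121),(475,277),(.4457,.1279)),'28':((403,194),(373,254),(.5249,.1163)),'67':((388,264),(278,232),(.6041,.1046)),'41':((374,325),(184,209),(.6832,.093))}
for k,(w,q,p) in P.items():
  r=ray(f,blob(f['img'],w,r=8)[0],o);q=(180+q[0]/2.5,180+q[1]/2.5)
  print(k,((onplane(r,.064)[:2]-p)*1e3).round(1),tri([r,ray(s,q)])[0][2].round(4))
"
```

```text
54 [0.5 0.1] 0.0644
28 [ 0.1 -0.4] 0.0637
67 [-0.8 -1.1] 0.0632
41 [ 3.  -0.6] 0.0655
```

All four tops are at about 64 mm, which puts the rims down, and their axes are within 3 mm of the plugs.

```bash
python3 -c "
from rig import *
print(hand_in())"
```

```text
the job is handed in; nothing more can be done
None
```

All four saws stand upright over the plugs for their sizes, rims down and axes within about 3 mm by my last measurement. The job was handed in at about 26 s; no verdict was returned.

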